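Tighten the headset rail and hang up the headset

ROBOT

A 6-joint arm with a two-finger parallel gripper is mounted at the origin on the work surface. World frame = base frame: x ahead of the robot, y to its left, z up, the work surface at z = 0. Lengths are in m, angles in rad, forces in N, time in s.
With the tool pointing down it reaches from about 0.3 to 0.875 m from the base axis. Payload 6.4 kg.
Tool frame: the origin (TCP) lies at the very end of the fingers, on their centre line; the grasp point (between the pads) lies 19 mm behind it; z points along the fingers, y is the line along which they close (so a half turn about z gives the same grasp; the last joint's range is limited). The gripper opens to 88 mm and grips with 3 to 60 N. Pads are 18 mm wide; open, the fingers measure 123 mm over their backs; the gripper's body (75 mm by 187 mm) begins 45 mm behind the grasp point.
Start: joints at [-0.206, 0.181, 1.607, -0, 1.354, -0.206], TCP at [0.575, 0, 0.239] pointing down, gripper open.
Joint ranges: [-2.99, 2.99], [-0.89, 2.07], [0.3, 2.58], [-1.14, 4.28], [0, 2.63], [-3.12, 3.12]. Speed limits (rad/s): [2.57, 2.57, 3.01, 3.14, 3.14, 3.14].

INTERFACE

Orientations are given as a unit quaternion [x, y, z, w].
In Python, from rig import robot, optics gives the robot as it stands.
- The arm moves only by the tool send_rows, never from a script. Its argument "series" is a list of rows, each a list of 3 entries, a list of its own where there are three numbers: the shift along the world's x, y, z in m, then the turn, a rotation vector about the world's x, y, z in rad, then the closure, from 0 (fully open) to 1 (shut). In form: [[[dx, dy, dz], [ax, ay, az], fingers], ...]. A call has exactly 10 rows; each row shifts and turns the commanded pose from where the row before left it; what a row does not reach is not made up. A row lasts 1/12 s, in which the tool goes at most 41.7 mm and 7.16 degrees, less where a joint would pass 70% of its speed; a pose out of reach is approached as far as the arm can. A call is refused whole if a number of a shift passes 0.0417 or a number of a turn 0.125, either way. A call with a gripper value outside its range is refused whole. The fingers move at their own pace and stop on an object; "grip_force" is the grip in N (left out, the last holds). Time passes only in rows, so rows that do not move let the fingers close, or fill a call up. It gives the time, the measured TCP pose, the force, the opening and the grip force at its end, in the units of the state.
- robot.observe(): the state, without advancing time (a new reading comes with each control period).
- optics.snapshot(name): name is "scene" or "side" or "wrist"; returns the picture (480x640x3 uint8, red, green, blue); there is no depth.
- optics.camera_info(name): a dict with "K" (3x3 intrinsics, pixels), "camera_from_world" (4x4, takes a point from world to camera coordinates). Camera axes: x right, y down, z forward; pixel columns grow to the right and rows downward; lengths in m; the calibration is good to about 2 mm. A picture is of the moment at which its call begins: read the wrist's pose just before it. camera_info takes no time and is no camera call; for the wrist camera it gives the pose at the moment of the call.
- robot.finish_job(): hands the job in; it is judged then, once.
The state is a dict: "time": time; "qpos": joint angles; "dq": joint speeds; "effort": joint torques, N m; "ee_pos": TCP position; "orientation": TCP orientation; "ft_force": force on the tool from outside, world axes, zero at the start; "torque": the same for the moment, N m; "gripper_width": opening from 0.0 (shut) to 1.0 (fully open); "grasp_force": force on a finger pad.
Only numpy, scipy, OpenCV 4.12 (cv2) and the standard library are available. Lean on these libraries where they do the work, as an engineer would, in place of code of your own. Each camera call takes 0.05 s, during which the arm holds its last target. There are 200 camera calls.

TASK

First screw the headset rail down: turn both of its black wing knobs clockwise, in either order, until each is fully home at its stop. Then take the headset by the top of its band and hang it over the rail's bar, near the middle and straight across it, with an ear cup on either side; lower it onto the bar instead of letting it fall, let go, and leave the other things on the desk where they are.

Things in the scene. Friction and masses are not known exactly. Their poses are not given: they have to be found in the camera images.
- stand: Fixed headset rail: level round steel bar along its y, 22 mm thick, 280 mm long, top 176 mm above the desk, on 22 mm posts at y = +-140 mm; nothing above it, desk free below. Grey foot plates, 88 mm wide, 12 mm high, reach 180 mm to -x (robot's side); wing knobs on them at x = -130, y = +-140 mm. Origin: on the desk below the bar's middle; x square to the bar, away from the knobs; z up.
- bar_mid (a point): Middle of the bar's length, on its uppermost line (176 mm above the desk); axes as the stand's.
- knob_left_grip (a point): Grip point of the left (stand +y) black wing knob, on its vertical turning axis, 49 mm above the desk. Round flange 60 mm across (top at 26 mm height) with an upright grip bar 57 mm long, 14 mm thick, top at 56 mm height. x runs along the grip bar, y across it, z up; turns with the knob.
- knob_right_grip (a point): The same on the right-hand (stand -y) wing knob, 280 mm from the left one.
- knob_left (a joint): Turn of the left knob (rad), growing clockwise seen from above. 0: grip bar square to the rail's bar; 1.57: end stop, fully home, grip bar parallel to the rail's bar. Starts at 0.15 to 0.6; light friction (0.06 N m); stays where it is left.
- knob_right (a joint): The same for the right knob.
- headset: Rigid headset, 210 to 340 g, black arched band, grey cups, standing on its cups. 168 mm high, 156 mm ear to ear (y); cups 70 mm wide (x), 80 mm high, 76 mm gap between their pads. Crown: straight level block 36 mm wide (x), 52 mm long (y), 148 to 168 mm above the cups' underside. Both ears alike: either way round will do. Origin: midway between the cups at their underside; z up.
- band_underside (a point): Middle of the underside of the headset's crown, 148 mm above the origin: the face that comes to rest on the bar. Axes as the headset's.
- band_grip (a point): Inside the crown block, on the headset's z axis, 160 mm above its origin (12 mm above the crown's underside, 8 mm below its top): a place to grip across the 36 mm width (along headset x), fingertips above the underside.
- mouse: Black computer mouse, 112 x 60 x 36 mm, on the desk between headset and rail; to be left alone. Origin: centre of its underside.
- breadboard: White breadboard, 55 x 84 x 9 mm, lying on the desk between the two knobs; to be left alone. Origin: centre of its underside.
- driver: Screwdriver, lying on the desk to the right of the headset; to be left alone.
- mug: White mug, 80 mm wide, 90 mm high, on the desk beyond the headset; to be left alone. Origin: centre of its underside.
Things that resemble listed ones, but are neither listed nor needed, are in the scene too. There is more than one size of the headset; the one meant has the size given above.

How it is judged:
On the way, in this order (a step that is already met when the one before it is completed fails the run):
1. both knobs are turned fully home while the headset still stands on the desk (value of joint each of knob_left, knob_right above 1.47 rad and height (world z) of headset below 0.02 m), for 0.2 s.
2. the headset is lifted off the desk (height (world z) of headset above 0.05 m), for 0.1 s.
At the end, for the whole second after the job is handed in: Both knobs over 1.47 rad; headset released and at rest on the bar: its crown underside within 60 mm of the bar's middle along it, 25 mm across it, 10 mm of the bar top's height; within 0.2 rad of upright and 0.35 rad of straight across the bar (value of joint each of knob_left, knob_right above 1.47 rad and x of band_underside in the frame of stand between -0.025 and 0.025 m and y of band_underside in the frame of stand between -0.06 and 0.06 m and z of band_underside in the frame of stand between 0.166 and 0.186 m and angle between headset's own z axis and vertical below 0.2 rad and angle between the x axis of headset and the y axis of stand, either way round below 0.35 rad and contact force between headset and stand above 0.8 N and linear speed of headset below 0.03 m/s); the robot touches nothing.
It fails at once if the headset falls: it moves faster than 0.65 m/s with no finger touching it (linear speed of headset above 0.65 m/s and contact force between the fingers and headset below 0.05 N).
It fails at once if a bystander (mouse, breadboard, screwdriver or mug) is pushed more than 40 mm (distance of any of mouse, breadboard, driver, mug from where it was at the start of the episode above 0.04 m).
It also fails if it takes over 72 s, if anything falls off the work surface, if the arm or the gripper's body presses on something with over 40 N, if the wrist force passes 120 N, or if a joint passes its speed limit or range.

## Working session

There is one attempt and no reset: what is moved stays moved. The work goes in short steps, Python scripts to look and compute and a tool call to move; the robot and the scene stay as the last step left them, time stands still between calls to the robot, and variables do not carry over. Pictures are saved under pics/ and viewed, at most 13 in all, crops included, and the job is handed in when it is done.

Besides the shell and the picture viewer there is one more tool, called after "Request:" as name(argument=value, ...), one argument or row to a line, values as JSON. send_rows: Moves the arm, as the interface text tells. Its arguments: {"type":"object","properties":{"series":{"type":"array","items":{"type":"array"}},"grip_force":{"type":"number"}},"required":["series"]}

```bash
mkdir -p pics; python3 - <<'E'
from rig import robot, optics
import cv2,numpy as np
for n in ["scene","side","wrist"]:
    im=optics.snapshot(n); cv2.imwrite(f"pics/{n}0.png",im[:,:,::-1])
    c=optics.camera_info(n); print(n,np.round(c["K"],1).tolist(),np.round(c["camera_from_world"],3).tolist())
print(robot.observe())
E
```

```text
scene [[574.3, 0.0, 323.9], [0.0, 574.3, 234.2], [0.0, 0.0, 1.0]] [[0.037, 0.999, 0.007, 0.094], [0.82, -0.026, -0.572, -0.34], [-0.571, 0.027, -0.82, 1.555], [0.0, 0.0, 0.0, 1.0]]
side [[467.6, 0.0, 325.9], [0.0, 467.6, 237.7], [0.0, 0.0, 1.0]] [[0.956, -0.292, 0.02, -0.491], [-0.154, -0.56, -0.814, 0.089], [0.249, 0.775, -0.581, 1.147], [0.0, 0.0, 0.0, 1.0]]
wrist [[410.2, 0.0, 327.0], [0.0, 410.2, 238.9], [0.0, 0.0, 1.0]] [[1.0, 0.001, -0.001, -0.574], [0.001, -0.958, 0.286, -0.04], [-0.001, -0.286, -0.958, 0.391], [0.0, 0.0, 0.0, 1.0]]
{'time': 0.15, 'qpos': array([-2.06285360e-01,  1.81357820e-01,  1.60775063e+00, -2.41774772e-05,
        1.35378128e+00, -2.06290292e-01]), 'dq': array([ 0.00095877, -0.00307664, -0.00399791, -0.00279323, -0.00113439,
       -0.00153794]), 'effort': array([ 2.17843895e-03, -4.34232402e+01, -3.42173409e+01,  7.02767819e-02,
        3.56537139e-02, -6.69761539e-05]), 'ee_pos': array([5.74605497e-01, 1.00964400e-04, 2.38037541e-01]), 'orientation': array([ 7.07103043e-01,  7.07110222e-01, -3.64810195e-04, -5.36333481e-04]), 'ft_force': array([ 0.64030957,  0.54248544, -0.49540999]), 'torque': array([ 0.0092406 , -0.03500477,  0.01772307]), 'grasp_force': 0.0, 'gripper_width': 0.9965623823359011}
```

View pics/scene0.png

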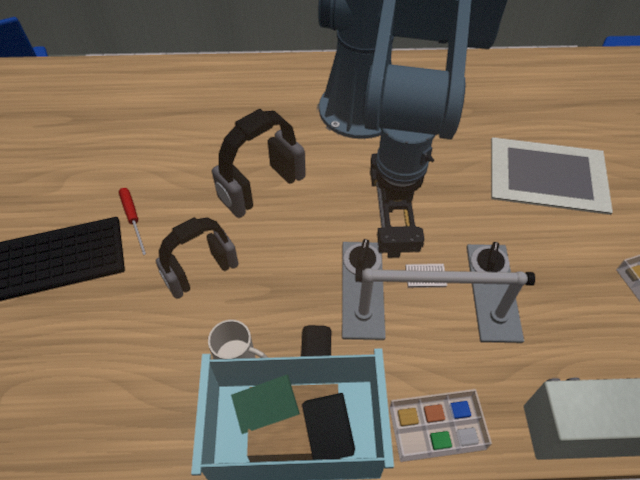

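View pics/side0.png

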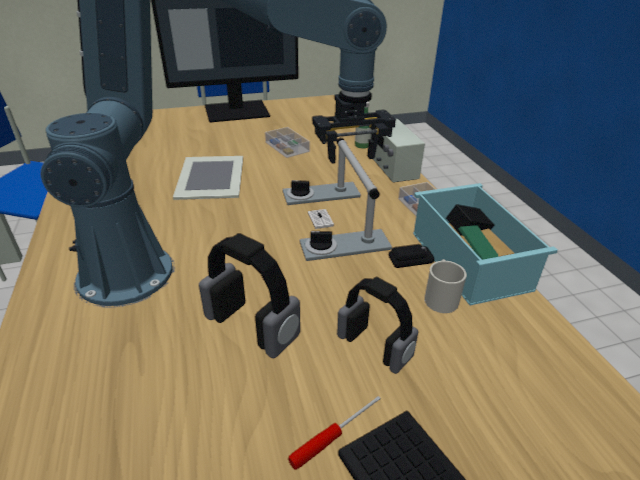

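```bash
cat > h.py <<'E'
import numpy as np, cv2
from rig import robot, optics
def ray(n,u,v,c=None):
    c=c or optics.camera_info(n); T=np.array(c["camera_from_world"]); R=T[:3,:3]; o=-R.T@T[:3,3]
    d=R.T@np.linalg.inv(c["K"])@[u,v,1]; return o,d/np.linalg.norm(d)
def plane(n,u,v,z,c=None):
    o,d=ray(n,u,v,c); return o+d*(z-o[2])/d[2]
def tri(a,b):
    A=np.zeros((3,3));B=np.zeros(3)
    for o,d in(a,b):
        M=np.eye(3)-np.outer(d,d);A+=M;B+=M@o
    p=np.linalg.solve(A,B); return p,[np.linalg.norm((np.eye(3)-np.outer(d,d))@(p-o)) for o,d in (a,b)]
def proj(n,p,c=None):
    c=c or optics.camera_info(n); T=np.array(c["camera_from_world"]); q=np.array(c["K"])@(T[:3,:3]@p+T[:3,3]); return q[:2]/q[2]
E
python3 - <<'E'
from h import *
np.set_printoptions(precision=3,suppress=True)
print("big",tri(ray("scene",257,124),ray("side",241,247)))
print("small",tri(ray("scene",188,229),ray("side",379,290)))
for p in [(343,242),(383,240),(345,338),(385,336),(468,247),(506,243),(480,341),(522,339)]: print(p,plane("scene",*p,.012))
print("bar ends",plane("scene",369,275,.165),plane("scene",531,278,.165))
s=cv2.imread("pics/scene0.png")
a=cv2.resize(s[90:310,140:320],None,fx=2.7,fy=2.7,interpolation=2)
cv2.imwrite("pics/a.png",a)
b=cv2.resize(s[225:350,330:540],None,fx=3.8,fy=3.8,interpolation=2); cv2.imwrite("pics/b.png",b)
d=cv2.imread("pics/side0.png"); cv2.imwrite("pics/c.png",cv2.resize(d[225:380,195:425],None,fx=3.4,fy=3.4,interpolation=2))
E
```

```text
big (array([ 0.263, -0.248,  0.207]), [np.float64(0.0009638763613617362), np.float64(0.0009638763613616931)])
small (array([ 0.498, -0.381,  0.156]), [np.float64(7.085080889808788e-05), np.float64(7.08508088981009e-05)])
(343, 242) [ 0.442 -0.067  0.012]
(383, 240) [0.44  0.023 0.012]
(345, 338) [ 0.676 -0.076  0.012]
(385, 336) [0.674 0.005 0.012]
(468, 247) [0.465 0.212 0.012]
(506, 243) [0.457 0.3   0.012]
(480, 341) [0.691 0.195 0.012]
(522, 339) [0.69  0.281 0.012]
bar ends [ 0.621 -0.034  0.165] [0.637 0.265 0.165]
```

View pics/a.png

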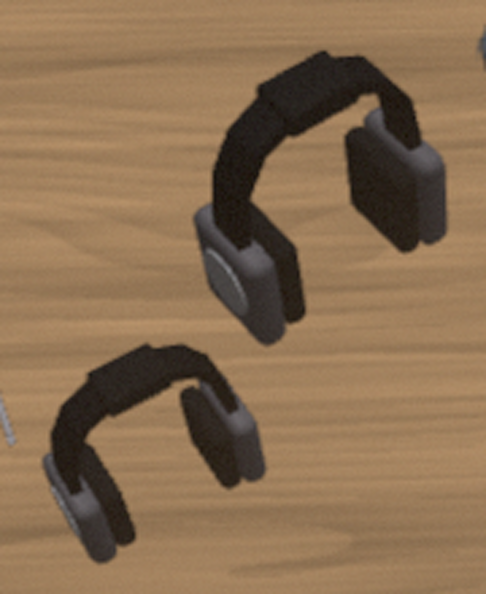

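View pics/b.png

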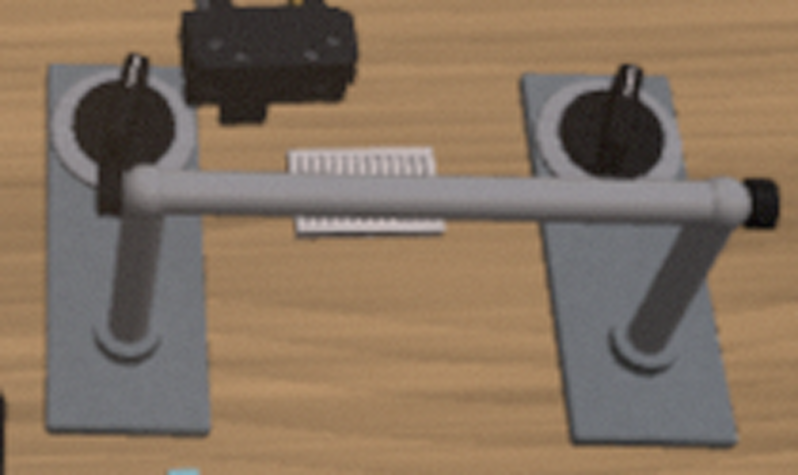

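View pics/c.png

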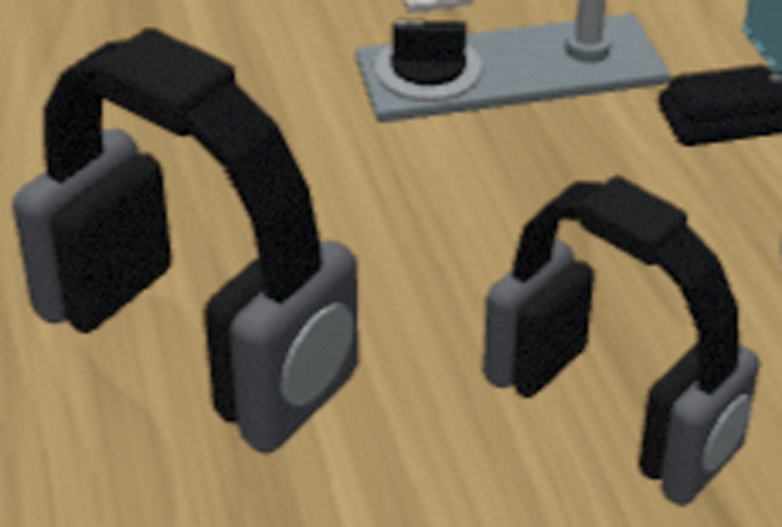

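The crops show the small headset's crown at crop-a (90-168, 345-413). Its height is about 0.16 m, so it is the target. The plate corners and both wing knobs are clear in crop b.

```bash
python3 - <<'E'
from h import *
from scipy.optimize import least_squares
np.set_printoptions(precision=4,suppress=True)
px=np.array([(48,66),(197,66),(522,74),(665,76),(48,432),(210,432),(575,442),(735,443)])/3.8+[330,225]
loc=[(-.18,-.184),(-.18,-.096),(-.18,.096),(-.18,.184)]
W=np.array([plane("scene",*p,.012)[:2] for p in px])
def f(q):
    c,s=np.cos(q[2]),np.sin(q[2]);R=np.array([[c,-s],[s,c]])
    L=np.array(loc+[(q[3],a[1]) for a in loc]); return ((L@R.T+q[:2])-W)
r=least_squares(lambda q:f(q).ravel(),[.62,.12,-.06,.04]);print(r.x);print(f(r.x)*1000)
c,s=np.cos(r.x[2]),np.sin(r.x[2]);R=np.array([[c,-s],[s,c]])
for n,l in (("kl",(-.13,.14)),("kr",(-.13,-.14)),("bar+",(0,.14)),("bar-",(0,-.14))): print(n,R@l+r.x[:2], proj("scene",np.r_[R@l+r.x[:2],.026 if n[0]=='k' else .165]),proj("wrist",np.r_[R@l+r.x[:2],.056]))
S=np.array([(90,375),(150,345),(168,378),(107,413)])/2.7+[140,90]
D=np.array([(650,240),(580,205),(617,178),(686,215)])/3.4+[195,225]
P=[plane("scene",*p,.168) for p in S];Q=[plane("side",*p,.168) for p in D]
print(np.array(P),np.array(Q),np.mean(P,0),np.mean(Q,0))
for p,q in zip(S,D): print(tri(ray("scene",*p),ray("side",*q))[0])
E
```

```text
[ 0.6319  0.1044 -0.0562  0.0543]
[[-1.2554 -1.1413]
 [ 0.8489 -1.4247]
 [-0.2447 -1.318 ]
 [ 0.5543  2.1617]
 [-1.1608 -1.2978]
 [ 0.8838  0.6778]
 [-0.5669 -0.379 ]
 [ 0.9409  2.7212]]
kl [0.51   0.2515] [491.196  260.3024] [ 227.7312 -170.7157]
kr [ 0.4943 -0.0281] [362.4782 257.7246] [231.8066 243.2245]
bar+ [0.6398 0.2442] [520.0618 279.65  ] [ 428.2006 -156.7543]
bar- [ 0.624  -0.0354] [368.4859 276.5884] [385.9835 251.6497]
[[ 0.506  -0.4068  0.168 ]
 [ 0.4804 -0.3661  0.168 ]
 [ 0.5104 -0.3505  0.168 ]
 [ 0.5395 -0.391   0.168 ]] [[ 0.499  -0.4114  0.168 ]
 [ 0.4728 -0.3746  0.168 ]
 [ 0.5012 -0.3587  0.168 ]
 [ 0.526  -0.3981  0.168 ]] [ 0.5091 -0.3786  0.168 ] [ 0.4998 -0.3857  0.168 ]
[ 0.5019 -0.4076  0.1633]
[ 0.4758 -0.3677  0.1616]
[ 0.5051 -0.3518  0.1611]
[ 0.5319 -0.3919  0.1597]
```

View pics/wrist0.png

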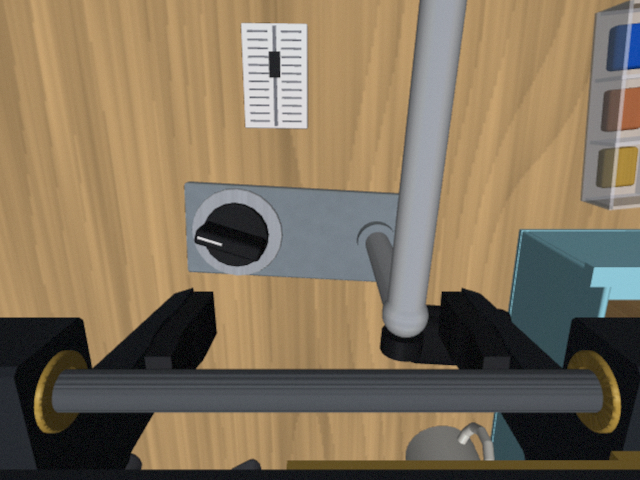

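The wrist view shows the right knob: flange centre about (236,234), and grip bar from (195,237) to (267,250), about -0.21 rad in world. I'll refine it by mask and start moving.

```bash
python3 - <<'E'
from h import *
np.set_printoptions(precision=4,suppress=True)
print(plane("wrist",235.5,234.5,.026))
im=cv2.imread("pics/wrist0.png"); g=im[180:285,180:300]
hsv=cv2.cvtColor(g,cv2.COLOR_BGR2HSV); m=(hsv[...,2]<60).astype(np.uint8)
n,l,st,ce=cv2.connectedComponentsWithStats(m);i=1+np.argmax(st[1:,4]);print(st[i],ce[i]+[180,180])
for p in [(195,237),(267,243),(197,238),(222,244)]: print(plane("wrist",*p,.056))
E
```

```text
[ 0.4908 -0.0291  0.026 ]
[  15   23   73   63 3209] [234.6772 234.1256]
[ 0.4638 -0.0227  0.056 ]
[ 0.5238 -0.0278  0.056 ]
[ 0.4654 -0.0235  0.056 ]
[ 0.486  -0.0288  0.056 ]
```

Request:
send_rows(
  series=[
    [[-0.016,-0.006,-0.008],[0,0,0.12],0.3],
    [[-0.016,-0.006,-0.008],[0,0,0.12],0.3],
    [[-0.016,-0.006,-0.008],[0,0,0.12],0.3],
    [[-0.016,-0.006,-0.008],[0,0,0.12],0.3],
    [[-0.016,-0.006,-0.008],[0,0,0.12],0.3],
    [[0,0,-0.01],[0,0,0.12],0.3],
    [[0,0,-0.01],[0,0,0.12],0.3],
    [[0,0,-0.01],[0,0,0.12],0.3],
    [[0,0,-0.01],[0,0,0.12],0.3],
    [[0,0,-0.01],[0,0,0.12],0.3],
  ],
)

```text
time: 0.98
ee_pos: [0.4948, -0.0299, 0.1481]
orientation: [0.181, 0.983, 0.0, -0.0]
ft_force: [0.4, 0.8, 0.6]
gripper_width: 0.698
grasp_force: 0.0
```

Request:
send_rows(
  series=[
    [[-0.001,0.001,-0.017],[0,0,0.08],0.4],
    [[-0.001,0,-0.017],[0,0,0.08],0.4],
    [[0,0,-0.017],[0,0,0],0.4],
    [[0,0,-0.017],[0,0,0],0.4],
    [[0,0,-0.017],[0,0,0],0.4],
    [[0,0,-0.016],[0,0,0],0.4],
    [[0,0,-0.016],[0,0,0],0.4],
    [[0,0,0],[0,0,0],1],
    [[0,0,0],[0,0,0],1],
    [[0,0,0],[0,0,0],1],
  ],
  grip_force=15,
)

```text
time: 1.82
ee_pos: [0.4934, -0.0291, 0.0324]
orientation: [0.105, 0.994, -0.0, 0.0]
ft_force: [-0.8, 0.1, 0.5]
gripper_width: 0.396
grasp_force: 0.0
```

Request:
send_rows(
  series=[
    [[0,0,0],[0,0,0],1],
    [[0,0,0],[0,0,0],1],
    [[0,0,0],[0,0,0],1],
    [[0,0,0],[0,0,0],1],
    [[0,0,0],[0,0,0],1],
    [[0,0,0],[0,0,0],1],
    [[0,0,0],[0,0,-0.05],1],
    [[0,0,0],[0,0,-0.1],1],
    [[0,0,0],[0,0,-0.1],1],
    [[0,0,0],[0,0,-0.1],1],
  ],
)

```text
time: 2.65
ee_pos: [0.4938, -0.0318, 0.0328]
orientation: [0.278, 0.96, -0.002, 0.001]
ft_force: [-3.4, -14.5, 1.7]
gripper_width: 0.161
grasp_force: 15.0
```

```bash
python3 -c "
from rig import robot
s=robot.observe();print(s['torque'],s['ft_force'],s['gripper_width'],s['grasp_force'],s['orientation'])"
```

```text
[-2.30596281  0.50574549  0.104308  ] [ -3.40816847 -14.47859975   1.70419301] 0.1609291312779291 14.996204869821668 [ 0.27847994  0.96043846 -0.00218903  0.00144967]
```

Request:
send_rows(
  series=[
    [[0,-0.001,0],[0,0,-0.11],1],
    [[0,-0.001,0],[0,0,-0.11],1],
    [[0,-0.001,0],[0,0,-0.11],1],
    [[0,0,0],[0,0,-0.11],1],
    [[0,0,0],[0,0,-0.11],1],
    [[0,0,0],[0,0,-0.11],1],
    [[0,0,0],[0,0,-0.11],1],
    [[0,0,0],[0,0,-0.11],1],
    [[0,0,0],[0,0,-0.06],1],
    [[0,0,0],[0,0,-0.06],1],
  ],
)

```text
time: 3.48
ee_pos: [0.4906, -0.0339, 0.0327]
orientation: [0.704, 0.71, -0.003, -0.001]
ft_force: [-16.4, -11.4, 16.7]
gripper_width: 0.158
grasp_force: 15.0
```

```bash
cat > st.py <<'E'
from rig import robot
import numpy as np
np.set_printoptions(precision=4,suppress=True)
s=robot.observe();q=s['orientation'];print(s['torque'],s['ft_force'],s['ee_pos'],s['gripper_width'],s['grasp_force'],'tooly ang',2*(np.pi/4-np.arctan2(q[0],q[1])))
E
python3 st.py
```

```text
[-1.7351  2.6585  0.122 ] [-16.433  -11.3606  16.6704] [ 0.4906 -0.0339  0.0327] 0.15750000486753432 14.998753642430529 tooly ang 0.008605929781879906
```

Request:
send_rows(
  series=[
    [[-0.001,-0.001,0.001],[0,0,-0.03],1],
    [[-0.001,-0.001,0.001],[0,0,-0.03],1],
    [[-0.001,0,0],[0,0,-0.03],1],
    [[0,0,0],[0,0,-0.03],1],
    [[0,0,0],[0,0,0],1],
    [[0,0,0],[0,0,0],1],
    [[0,0,0],[0,0,0],1],
    [[0,0,0],[0,0,0],1],
    [[0,0,0],[0,0,0],1],
    [[0,0,0],[0,0,0],1],
  ],
)

```text
time: 4.32
ee_pos: [0.4899, -0.0339, 0.0331]
orientation: [0.744, 0.668, 0.0, 0.0]
ft_force: [4.2, -1.3, -14.8]
gripper_width: 0.165
grasp_force: 15.0
```

```bash
python3 st.py
```

```text
[-0.1182 -0.7783  0.3142] [  4.2229  -1.3355 -14.7959] [ 0.4899 -0.0339  0.0331] 0.16500058920493166 14.99873966909945 tooly ang -0.10847542005526911
```

Request:
send_rows(
  series=[
    [[0,0,0],[0,0,0.05],0.4],
    [[0,0,0],[0,0,0.02],0.4],
    [[0,0,0],[0,0,0],0.4],
    [[0,0,0.02],[0,0,0],0.4],
    [[0,0,0.03],[0,0,0],0.4],
    [[0,0.01,0.03],[0,0,0],0.4],
    [[0,0.03,0.03],[0,0,0],0.4],
    [[0,0.03,0.03],[0,0,0],0.4],
    [[0,0.03,0.02],[0,0,0],0.4],
    [[0,0.03,0.01],[0,0,0],0.4],
  ],
)

```text
time: 5.15
ee_pos: [0.4915, 0.0961, 0.2069]
orientation: [0.722, 0.692, 0.002, 0.002]
ft_force: [1.5, -0.6, -0.8]
gripper_width: 0.601
grasp_force: 0.0
```

Request:
send_rows(
  series=[
    [[0.003,0.03,0.01],[0,0,0],0.4],
    [[0.003,0.03,0],[0,0,0],0.4],
    [[0.003,0.03,0],[0,0,0],0.4],
    [[0.003,0.02,0],[0,0,0],0.4],
    [[0.003,0.01,0],[0,0,0],0.4],
    [[0,0,0],[0,0,0],0.4],
    [[0,0,0],[0,0,0],0.4],
    [[0,0,0],[0,0,0],0.4],
    [[0,0,0],[0,0,0],0.4],
    [[0,0,0],[0,0,0],0.4],
  ],
)

```text
time: 5.98
ee_pos: [0.5051, 0.2138, 0.2126]
orientation: [0.722, 0.692, -0.0, 0.0]
ft_force: [-0.7, -0.7, 0.4]
gripper_width: 0.598
grasp_force: 0.0
```

```bash
python3 - <<'E'
from h import *
c=optics.camera_info("wrist");im=optics.snapshot("wrist")[:,:,::-1]; cv2.imwrite("pics/w1.png",im)
for p in ([.5057,.2457,.026],[.49,-.034,.026]): print(proj("wrist",np.array(p),c))
s=optics.snapshot("scene")[:,:,::-1]
cv2.imwrite("pics/v1.png",np.hstack([cv2.resize(im,(427,320)),cv2.resize(s[230:350,330:470],(373,320))]))
E
python3 st.py
```

```text
[326.3620793  170.57412903]
[322.27460389 451.11657324]
[ 0.0423 -0.0217 -0.0272] [ 0.5763 -0.099  -0.2428] [0.5051 0.2141 0.2127] 0.6041959813578835 0.0 tooly ang -0.041353935169000655
```

View pics/v1.png

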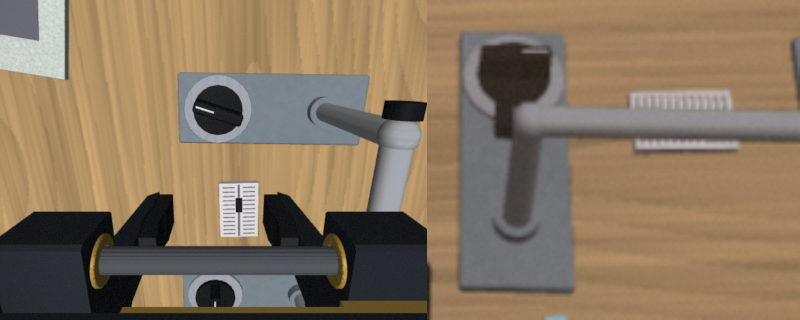

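The view shows the right knob home, its mark running along y. The left knob's flange is at about (327,165) in wrist pixels, with its bar still turned only a little.

```bash
python3 - <<'E'
from h import *
np.set_printoptions(precision=4,suppress=True)
im=cv2.imread("pics/w1.png"); y0,x0=105,270
g=im[y0:220,x0:385]; v=cv2.cvtColor(g,cv2.COLOR_BGR2HSV)[...,2]
m=(v<60).astype(np.uint8);n,l,st,ce=cv2.connectedComponentsWithStats(m);i=1+np.argmax(st[1:,4])
(cx,cy),r=cv2.minEnclosingCircle(np.argwhere(l==i)[:,::-1].astype(np.float32)); print(ce[i]+[x0,y0],cx+x0,cy+y0,r)
print(plane("wrist",cx+x0,cy+y0,.03),plane("wrist",*(ce[i]+[x0,y0]),.03))
m=(v>150).astype(np.uint8); h=cv2.cvtColor(g,cv2.COLOR_BGR2HSV)[...,1]<40
p=np.argwhere((m>0)&h)[:,::-1]+[x0,y0]; p=p[np.hypot(*(p-[327,165]).T)<42]
vx,vy,a,b=cv2.fitLine(p.astype(np.float32),2,0,.01,.01).ravel();print(len(p),a,b,vx,vy)
A=plane("wrist",a,b,.056);B=plane("wrist",a+10*vx,b+10*vy,.056);d=B-A;print(A,np.arctan2(d[1],d[0]))
E
```

```text
[327.1596 164.8577] 327.4081802368164 166.24076461791992 38.64168930053711
[0.5067 0.2499 0.03  ] [0.5066 0.251  0.03  ]
1096 326.95074 165.61496 0.7102742 -0.7039251
[0.5065 0.2534 0.056 ] 0.7356718097307218
```

Request:
send_rows(
  series=[
    [[0,0.017,-0.01],[0,0,0.12],0.5],
    [[0,0.017,-0.01],[0,0,0.12],0.5],
    [[0,0,-0.01],[0,0,0.12],0.5],
    [[0,0,-0.01],[0,0,0.12],0.5],
    [[0,0,-0.01],[0,0,0.12],0.5],
    [[0,0,-0.01],[0,0,0.12],0.5],
    [[0,0,-0.01],[0,0,0.12],0.5],
    [[0,0,-0.01],[0,0,0.12],0.5],
    [[0,0,-0.01],[0,0,0.12],0.5],
    [[0,0,-0.01],[0,0,0.12],0.5],
  ],
)

```text
time: 6.92
ee_pos: [0.5051, 0.2485, 0.1122]
orientation: [0.201, 0.98, -0.0, 0.0]
ft_force: [-0.5, -0.5, -1.4]
gripper_width: 0.5
grasp_force: 0.0
```

Request:
send_rows(
  series=[
    [[0,0,-0.017],[0,0,0.06],0.5],
    [[0,0,-0.017],[0,0,0],0.5],
    [[0,0,-0.017],[0,0,0],0.5],
    [[0,0,-0.015],[0,0,0],0.5],
    [[0,0,-0.014],[0,0,0],0.5],
    [[0,0,0],[0,0,0],1],
    [[0,0,0],[0,0,0],1],
    [[0,0,0],[0,0,0],1],
    [[0,0,0],[0,0,0],1],
    [[0,0,0],[0,0,0],1],
  ],
)

```text
time: 7.75
ee_pos: [0.5061, 0.2495, 0.0339]
orientation: [0.175, 0.985, 0.001, 0.001]
ft_force: [0.1, 2.8, -3.5]
gripper_width: 0.156
grasp_force: 15.0
```

Request:
send_rows(
  series=[
    [[0,0,0],[0,0,0],1],
    [[0,0,0],[0,0,0],1],
    [[0,0,0],[0,0,0],1],
    [[0,0,0],[0,0,0],1],
    [[0,0,0],[0,0,0],1],
    [[0,0,0],[0,0,0],1],
    [[0,0,0],[0,0,0],1],
    [[0,0,0],[0,0,0],1],
    [[0,0,0],[0,0,0],1],
    [[0,0,0],[0,0,0],1],
  ],
)

```text
time: 8.58
ee_pos: [0.5061, 0.2495, 0.0339]
orientation: [0.174, 0.985, 0.001, 0.001]
ft_force: [-0.5, 2.9, 5.9]
gripper_width: 0.155
grasp_force: 15.0
```

```bash
python3 st.py
```

```text
[ 0.3802 -0.0564 -0.0209] [-0.4998  2.8684  5.9038] [0.5061 0.2495 0.0339] 0.15513158087435783 15.000449772924185 tooly ang 1.2200795767348585
```

Gripped, well centred. Now I'll turn it to about -0.12.

Request:
send_rows(
  series=[
    [[0,0,0],[0,0,-0.1],1],
    [[0,0,0],[0,0,-0.11],1],
    [[0,0,0],[0,0,-0.11],1],
    [[0,0,0],[0,0,-0.11],1],
    [[0,0,0],[0,0,-0.11],1],
    [[0,0,0],[0,0,-0.11],1],
    [[0,0,0],[0,0,-0.11],1],
    [[0,0,0],[0,0,-0.11],1],
    [[0,0,0],[0,0,-0.11],1],
    [[0,0,0],[0,0,-0.11],1],
  ],
)

```text
time: 9.42
ee_pos: [0.506, 0.2495, 0.0338]
orientation: [0.662, 0.75, 0.001, 0.001]
ft_force: [-0.6, 2.0, 6.8]
gripper_width: 0.156
grasp_force: 15.0
```

Request:
send_rows(
  series=[
    [[0,0,0],[0,0,-0.05],1],
    [[0,0,0],[0,0,-0.05],1],
    [[0,0,0],[0,0,-0.05],1],
    [[0,0,0],[0,0,-0.04],1],
    [[0,0,0],[0,0,-0.04],1],
    [[0,0,0],[0,0,-0.03],1],
    [[0,0,0],[0,0,0],1],
    [[0,0,0],[0,0,0],1],
    [[0,0,0],[0,0,0],1],
    [[0,0,0],[0,0,0],1],
  ],
)

```text
time: 10.25
ee_pos: [0.506, 0.2492, 0.0338]
orientation: [0.751, 0.66, 0.001, 0.001]
ft_force: [-0.0, 1.0, 5.8]
gripper_width: 0.168
grasp_force: 15.0
```

```bash
python3 st.py
```

```text
[0.1739 0.0619 0.3539] [-0.0306  1.0021  5.8163] [0.506  0.2492 0.0338] 0.16815331250501528 15.000638701021671 tooly ang -0.1289965506159536
```

Request:
send_rows(
  series=[
    [[0,0,0],[0,0,0.05],0.4],
    [[0,0,0],[0,0,0.03],0.4],
    [[0,0,0],[0,0,0],0.4],
    [[0,0,0.02],[0,0,0],0.3],
    [[0,0,0.03],[0,0,0],0.2],
    [[0,-0.01,0.035],[0,0,0],0.1],
    [[0,-0.02,0.035],[0,0,0],0],
    [[0,-0.03,0.03],[0,0,0],0],
    [[0,-0.03,0.03],[0,0,0],0],
    [[0,-0.03,0.03],[0,0,0],0],
  ],
)

```text
time: 11.08
ee_pos: [0.5043, 0.1294, 0.2424]
orientation: [0.725, 0.689, -0.0, 0.0]
ft_force: [1.4, 0.3, -0.3]
gripper_width: 0.899
grasp_force: 0.0
```

Request:
send_rows(
  series=[
    [[0,-0.035,0.02],[0,0,0],0],
    [[0,-0.037,0.02],[0,0,0],0],
    [[0,-0.037,0.01],[0,0,0],0],
    [[0,-0.037,0],[0,0,0],0],
    [[0,-0.037,0],[0,0,0],0],
    [[0,-0.037,0],[0,0,0],0],
    [[0,-0.037,0],[0,0,0],0],
    [[0,-0.037,0],[0,0,0],0],
    [[0,-0.037,0],[0,0,0],0],
    [[0,-0.037,0],[0,0,0],0],
  ],
)

```text
time: 11.92
ee_pos: [0.5043, -0.2389, 0.2906]
orientation: [0.725, 0.689, -0.0, -0.0]
ft_force: [0.6, -0.0, -1.5]
gripper_width: 1.003
grasp_force: 0.0
```

Request:
send_rows(
  series=[
    [[0,-0.037,0],[0,0,0],0],
    [[0,-0.025,0],[0,0,0],0],
    [[0,-0.01,0],[0,0,0],0],
    [[0,0,0],[0,0,0],0],
    [[0,0,0],[0,0,0],0],
    [[0,0,0],[0,0,0],0],
    [[0,0,0],[0,0,0],0],
    [[0,0,0],[0,0,0],0],
    [[0,0,0],[0,0,0],0],
    [[0,0,0],[0,0,0],0],
  ],
)

```text
time: 12.75
ee_pos: [0.5053, -0.3084, 0.2911]
orientation: [0.724, 0.69, 0.0, 0.0]
ft_force: [-0.8, -0.2, 1.3]
gripper_width: 1.003
grasp_force: 0.0
```

```bash
python3 - <<'E'
from h import *
c=optics.camera_info("wrist");im=optics.snapshot("wrist")[:,:,::-1]; cv2.imwrite("pics/w2.png",im)
import json; json.dump({k:np.array(v).tolist() for k,v in c.items()},open("w2.json","w"))
print(proj("wrist",np.array([.503,-.381,.168]),c))
E
python3 st.py
```

```text
[328.90765961 325.00791888]
[-0.0232 -0.0474  0.061 ] [-0.0273 -1.0415 -0.2421] [ 0.5052 -0.3086  0.2911] 1.005857319984862 0.0 tooly ang -0.04922440368873304
```

View pics/w2.png

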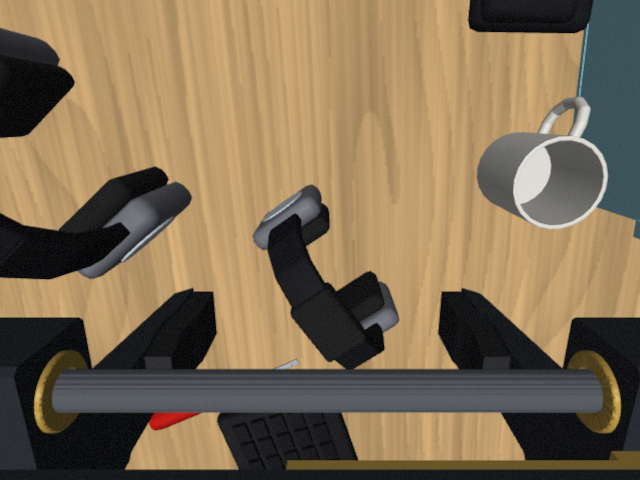

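The crown block shows near (291,317), (327,284), (384,340) and (350,369), close to the predicted (329,325).

```bash
python3 - <<'E'
from h import *
import json
np.set_printoptions(precision=4,suppress=True)
c=json.load(open("w2.json")); c={k:np.array(v) for k,v in c.items()}
P=np.array([plane("wrist",*p,.168,c) for p in [(291,317),(327,284),(384,340),(350,369)]]);print(P,P.mean(0))
d=P[3]-P[0]+P[2]-P[1];w=P[1]-P[0]+P[2]-P[3];print(np.arctan2(d[1],d[0]),np.arctan2(w[1],w[0]),np.linalg.norm(d)/2,np.linalg.norm(w)/2)
# triangulate centre with scene/side crown estimates
a=ray("wrist",*proj("wrist",P.mean(0),c),c)
print(tri(a,ray("scene",188.0,229.6)),tri(a,ray("side",381,286.6)))
# cup orientation check: cups' top ends
for p in [(256,240),(318,192),(352,288),(396,318)]: print(p,plane("wrist",*p,.08,c))
E
```

```text
[[ 0.4757 -0.3732  0.168 ]
 [ 0.5032 -0.3485  0.168 ]
 [ 0.5432 -0.3953  0.168 ]
 [ 0.5172 -0.4189  0.168 ]] [ 0.5098 -0.384   0.168 ]
-0.8483483673689195 0.7341463058312462 0.06170231855475724 0.035992137596380966
(array([ 0.5106, -0.379 ,  0.1728]), [np.float64(0.0021991694501001936), np.float64(0.0021991694501002617)]) (array([ 0.5055, -0.3836,  0.1653]), [np.float64(0.004624135318926998), np.float64(0.004624135318927185)])
(256, 240) [ 0.4388 -0.3393  0.08  ]
(318, 192) [ 0.4977 -0.298   0.08  ]
(352, 288) [ 0.5248 -0.3909  0.08  ]
(396, 318) [ 0.5663 -0.4244  0.08  ]
```

Request:
send_rows(
  series=[
    [[0.002,-0.015,0],[0,0,0.115],0],
    [[0,-0.015,0],[0,0,0.115],0],
    [[0,-0.015,0],[0,0,0.115],0],
    [[0,-0.015,0],[0,0,0.115],0],
    [[0,-0.014,0],[0,0,0.115],0],
    [[0,0,-0.02],[0,0,0.115],0],
    [[0,0,-0.02],[0,0,0],0],
    [[0,0,-0.02],[0,0,0],0],
    [[0,0,-0.015],[0,0,0],0],
    [[0,0,0],[0,0,0],0],
  ],
)

```text
time: 13.63
ee_pos: [0.5055, -0.3815, 0.2117]
orientation: [0.449, 0.894, 0.001, -0.003]
ft_force: [0.4, -0.3, 0.1]
gripper_width: 0.998
grasp_force: 0.0
```

```bash
python3 - <<'E'
from h import *
im=optics.snapshot("wrist")[:,:,::-1]; d=optics.snapshot("side")[:,:,::-1];s=optics.snapshot("scene")[:,:,::-1]
cv2.imwrite("pics/v2.png",np.hstack([cv2.resize(im,(400,300)),cv2.resize(d[200:395,285:545],(400,300))]))
E
python3 st.py
```

```text
[ 0.0294 -0.0214 -0.0213] [-0.0446 -0.44   -0.0567] [ 0.5074 -0.3834  0.2168] 0.9996467321705332 0.0 tooly ang 0.6401110189707693
```

View pics/v2.png

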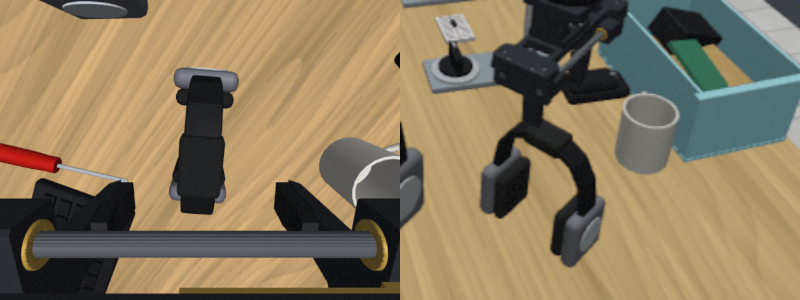

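The crown is nearly aligned between the fingers, centre column about 198/400, leaning about 0.06 rad clockwise. I'll correct slightly, go down and grip.

Request:
send_rows(
  series=[
    [[-0.002,-0.002,-0.01],[0,0,-0.03],0],
    [[-0.002,-0.001,-0.013],[0,0,-0.03],0],
    [[0,0,-0.013],[0,0,0],0],
    [[0,0,-0.013],[0,0,0],0],
    [[0,0,-0.011],[0,0,0],0],
    [[0,0,-0.004],[0,0,0],0],
    [[0,0,0],[0,0,0],0],
    [[0,0,0],[0,0,0],0.2],
    [[0,0,0],[0,0,0],0.3],
    [[0,0,0],[0,0,0],0.35],
  ],
  grip_force=25,
)

```text
time: 14.62
ee_pos: [0.5034, -0.3865, 0.1528]
orientation: [0.475, 0.88, -0.0, 0.001]
ft_force: [0.6, -0.6, 0.2]
gripper_width: 0.8
grasp_force: 0.0
```

Request:
send_rows(
  series=[
    [[0,0,0],[0,0,0],0.4],
    [[0,0,0],[0,0,0],0.45],
    [[0,0,0],[0,0,0],0.5],
    [[0,0,0],[0,0,0],0.55],
    [[0,0,0],[0,0,0],0.6],
    [[0,0,0],[0,0,0],0.65],
    [[0,0,0],[0,0,0],0.8],
    [[0,0,0],[0,0,0],1],
    [[0,0,0],[0,0,0],1],
    [[0,0,0],[0,0,0],1],
  ],
)

```text
time: 15.45
ee_pos: [0.503, -0.3861, 0.1519]
orientation: [0.475, 0.88, -0.0, 0.0]
ft_force: [-0.4, 0.3, 1.2]
gripper_width: 0.409
grasp_force: 24.9
```

```bash
python3 st.py
```

```text
[ 0.0631  0.0096 -0.008 ] [-0.3837  0.3292  1.2083] [ 0.503  -0.3861  0.1519] 0.40904704120453433 24.917629659175873 tooly ang 0.57997501747987
```

Request:
send_rows(
  series=[
    [[0,0,0.01],[0,0,0],1],
    [[0,0,0.02],[0,0,0],1],
    [[0,0,0.025],[0,0,0],1],
    [[0,0,0.03],[0,0,0],1],
    [[0,0,0.03],[0,0,0],1],
    [[0,0,0.03],[0,0,0],1],
    [[0,0,0.03],[0,0,0],1],
    [[0,0.005,0.025],[0,0,0],1],
    [[0.002,0.01,0.01],[0,0,0.03],1],
    [[0.003,0.015,0],[0,0,0.05],1],
  ],
)

```text
time: 16.28
ee_pos: [0.5085, -0.357, 0.3654]
orientation: [0.439, 0.898, -0.001, 0.003]
ft_force: [-0.5, -0.2, -1.3]
gripper_width: 0.405
grasp_force: 24.9
```

Request:
send_rows(
  series=[
    [[0.005,0.025,0],[0,0,0.06],1],
    [[0.005,0.025,0],[0,0,0.06],1],
    [[0.005,0.025,0],[0,0,0.06],1],
    [[0.005,0.025,0],[0,0,0.06],1],
    [[0.005,0.025,0],[0,0,0.06],1],
    [[0.01,0.025,0],[0,0,0.06],1],
    [[0.01,0.025,0],[0,0,0.06],1],
    [[0.01,0.025,0],[0,0,0.06],1],
    [[0.01,0.025,0],[0,0,0.06],1],
    [[0.01,0.025,0],[0,0,0.06],1],
  ],
)

```text
time: 17.12
ee_pos: [0.5827, -0.104, 0.3608]
orientation: [0.152, 0.988, 0.0, -0.001]
ft_force: [0.1, 0.9, -2.2]
gripper_width: 0.4
grasp_force: 24.9
```

Request:
send_rows(
  series=[
    [[0.01,0.025,0],[0,0,0.06],1],
    [[0.01,0.025,0],[0,0,0.06],1],
    [[0.01,0.025,0],[0,0,0.06],1],
    [[0.01,0.025,0],[0,0,0.06],1],
    [[0.005,0.025,0],[0,0,0.014],1],
    [[0,0.025,0],[0,0,0],1],
    [[0,0.025,0],[0,0,0],1],
    [[0,0.02,0],[0,0,0],1],
    [[0,0.01,0],[0,0,0],1],
    [[0,0,0],[0,0,0],1],
  ],
)

```text
time: 17.95
ee_pos: [0.6272, 0.1014, 0.361]
orientation: [0.026, 1.0, 0.0, -0.001]
ft_force: [-0.3, -0.8, -2.1]
gripper_width: 0.409
grasp_force: 24.9
```

```bash
python3 st.py; python3 - <<'E'
from h import *
im=optics.snapshot("wrist")[:,:,::-1]; d=optics.snapshot("side")[:,:,::-1];s=optics.snapshot("scene")[:,:,::-1]
cv2.imwrite("pics/d3.png",d);cv2.imwrite("pics/s3.png",s);cv2.imwrite("pics/w3.png",im)
cv2.imwrite("pics/v3.png",np.hstack([cv2.resize(im,(400,300)),cv2.resize(d[50:275,230:530],(400,300))]))
E
```

```text
[ 0.1044 -0.026  -0.0599] [-0.2834 -0.7913 -2.0652] [0.6272 0.1014 0.361 ] 0.40901005064071644 24.908004999160767 tooly ang 1.5180764280980636
```

View pics/v3.png

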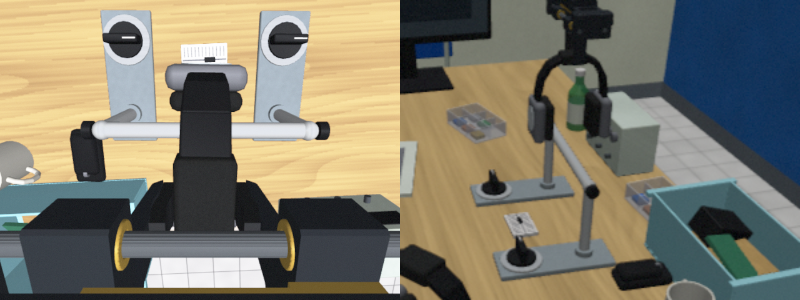

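The headset hangs straight over the bar, an ear cup on either side, and both knob marks run parallel to the bar. The midpoint of the cups is at about side pixel (356,138).

```bash
python3 - <<'E'
from h import *
for p in ([.6272,.1014,.25],[.6372,.1014,.25],[.6272,.1014,.37],[.628,.1004,.176]): print(proj("side",np.array(p)))
# far-cup top outer edge in wrist view, bar ends in wrist view
for p in [(95*1.6,131*1.6),(320*1.6,130*1.6)]: print(plane("wrist",*p,.165))
for p in [(166*1.6,66*1.6),(246*1.6,66*1.6)]: print(plane("wrist",*p,.285))
E
```

```text
[357.86254519 136.41932206]
[361.40505707 136.04058076]
[360.72848754  91.25564486]
[356.65083703 161.94379926]
[ 0.62162896 -0.05166895  0.165     ]
[0.6373927  0.25564149 0.165     ]
[0.54677102 0.0708875  0.285     ]
[0.5504984  0.13711923 0.285     ]
```

Centred within about 5 mm, so I'll lower it.

Request:
send_rows(
  series=[
    [[0.001,0,-0.01],[0,0,0],1],
    [[0.001,0,-0.02],[0,0,0],1],
    [[0,0,-0.02],[0,0,0],1],
    [[0,0,-0.02],[0,0,0],1],
    [[0,0,-0.02],[0,0,0],1],
    [[0,0,-0.02],[0,0,0],1],
    [[0,0,-0.02],[0,0,0],1],
    [[0,0,-0.02],[0,0,0],1],
    [[0,0,-0.015],[0,0,0],1],
    [[0,0,-0.008],[0,0,0],1],
  ],
)

```text
time: 18.93
ee_pos: [0.6285, 0.0975, 0.1854]
orientation: [0.029, 1.0, -0.0, -0.002]
ft_force: [-0.6, 0.2, -2.2]
gripper_width: 0.407
grasp_force: 24.9
```

Request:
send_rows(
  series=[
    [[0,0,-0.002],[0,0,0],1],
    [[0,0,-0.001],[0,0,0],1],
    [[0,0,-0.001],[0,0,0],1],
    [[0,0,-0.001],[0,0,0],1],
    [[0,0,0],[0,0,0],1],
    [[0,0,0],[0,0,0],1],
    [[0,0,0],[0,0,0],1],
    [[0,0,0],[0,0,0],1],
    [[0,0,0],[0,0,0],1],
    [[0,0,0],[0,0,0],1],
  ],
)

```text
time: 19.77
ee_pos: [0.63, 0.0989, 0.1839]
orientation: [0.028, 1.0, 0.0, 0.0]
ft_force: [0.4, 0.8, -1.0]
gripper_width: 0.405
grasp_force: 24.9
```

```bash
python3 st.py
```

```text
[ 0.1131 -0.0633 -0.0051] [ 0.3579  0.8107 -0.9857] [0.63   0.0989 0.1839] 0.405457300701851 24.908096194267273 tooly ang 1.5140369179519777
```

Request:
send_rows(
  series=[
    [[0,0,-0.001],[0,0,0],1],
    [[0,0,0],[0,0,0],1],
    [[0,0,-0.001],[0,0,0],1],
    [[0,0,0],[0,0,0],1],
    [[0,0,-0.001],[0,0,0],1],
    [[0,0,0],[0,0,0],1],
    [[0,0,0],[0,0,0],1],
    [[0,0,0],[0,0,0],1],
    [[0,0,0],[0,0,0],1],
    [[0,0,0],[0,0,0],1],
  ],
)

```text
time: 20.6
ee_pos: [0.63, 0.0989, 0.1809]
orientation: [0.028, 1.0, -0.0, 0.0]
ft_force: [-0.4, 0.0, -2.5]
gripper_width: 0.41
grasp_force: 24.9
```

```bash
python3 st.py
```

```text
[ 0.1096 -0.0525  0.0029] [-0.4451  0.007  -2.4504] [0.63   0.0989 0.1809] 0.41017778416215805 24.908025562763214 tooly ang 1.5139854787320288
```

Request:
send_rows(
  series=[
    [[0,0,-0.001],[0,0,0],1],
    [[0,0,0],[0,0,0],1],
    [[0,0,-0.001],[0,0,0],1],
    [[0,0,0],[0,0,0],1],
    [[0,0,0],[0,0,0],1],
    [[0,0,0],[0,0,0],1],
    [[0,0,0],[0,0,0],1],
    [[0,0,0],[0,0,0],1],
    [[0,0,0],[0,0,0],1],
    [[0,0,0],[0,0,0],1],
  ],
)

```text
time: 21.43
ee_pos: [0.6302, 0.0989, 0.1796]
orientation: [0.028, 1.0, -0.0, 0.0]
ft_force: [-2.2, -0.7, 6.3]
gripper_width: 0.403
grasp_force: 24.9
```

```bash
python3 st.py
```

```text
[ 0.0222  0.4646 -0.0177] [-2.2441 -0.6914  6.3174] [0.6302 0.0989 0.1796] 0.4030497512035026 24.916521906852722 tooly ang 1.5140920845189931
```

In contact with the bar. I'll release slowly and retreat.

Request:
send_rows(
  series=[
    [[0,0,0.001],[0,0,0],0.58],
    [[0,0,0],[0,0,0],0.56],
    [[0,0,0],[0,0,0],0.54],
    [[0,0,0],[0,0,0],0.5],
    [[0,0,0],[0,0,0],0.45],
    [[0,0,0],[0,0,0],0.4],
    [[0,0,0],[0,0,0],0.3],
    [[0,0,0],[0,0,0],0.3],
    [[0,0,0],[0,0,0],0.3],
    [[0,0,0],[0,0,0],0.3],
  ],
)

```text
time: 22.27
ee_pos: [0.63, 0.0989, 0.1799]
orientation: [0.028, 1.0, -0.0, 0.0]
ft_force: [1.1, 0.8, 0.6]
gripper_width: 0.699
grasp_force: 0.0
```

Request:
send_rows(
  series=[
    [[0,0,0.005],[0,0,0],0.3],
    [[0,0,0.01],[0,0,0],0.3],
    [[0,0,0.015],[0,0,0],0.3],
    [[0,0,0.02],[0,0,0],0.3],
    [[0,0,0.03],[0,0,0],0.3],
    [[0,0,0.03],[0,0,0],0.3],
    [[0,0,0.03],[0,0,0],0.3],
    [[0,0,0.01],[0,0,0],0.3],
    [[0,0,0],[0,0,0],0.3],
    [[0,0,0],[0,0,0],0.3],
  ],
)

```text
time: 23.1
ee_pos: [0.63, 0.0989, 0.3299]
orientation: [0.028, 1.0, 0.0, 0.0]
ft_force: [-0.6, -0.2, -0.8]
gripper_width: 0.697
grasp_force: 0.0
```

```bash
python3 st.py; python3 - <<'E'
from h import *
d=optics.snapshot("side")[:,:,::-1];s=optics.snapshot("scene")[:,:,::-1]
cv2.imwrite("pics/v4.png",np.hstack([cv2.resize(s[200:380,320:560],(400,300)),cv2.resize(d[80:305,230:530],(400,300))]))
print(proj("side",np.array([.628,.1,.176])),proj("side",np.array([.628,.1,.196])))
E
```

```text
[ 0.0284 -0.0947  0.0562] [-0.5787 -0.209  -0.8131] [0.63   0.0989 0.3299] 0.6973761787935701 0.0 tooly ang 1.514023676209684
[356.70103398 162.007369  ] [357.13028976 155.30959662]
```

View pics/v4.png

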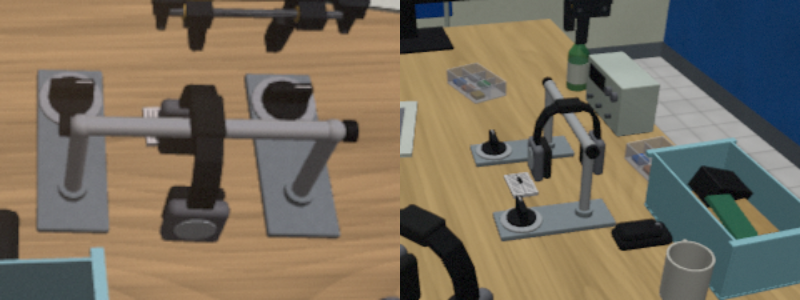

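The headset hangs straight across the bar near the middle (left panel (205,128)), upright and released. Both knobs are home and the bystanders haven't moved.

```bash
python3 -c "
from rig import robot
print(robot.finish_job())"
```

```text
the job is handed in; nothing more can be done
None
```

Both knobs are turned home and the headset is lowered onto the middle of the bar and released; the last camera view shows it upright and straight, and the job is handed in at about 23 s, with no verdict returned.

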